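# Push a marble plinth through the chip-guard flap into the finishing tray

### The arm

A 7-joint arm with a two-finger parallel gripper is mounted at the origin on the work surface. World frame = base frame: x ahead of the robot, y to its left, z up, the work surface at z = 0. Lengths are in m, angles in rad, forces in N, time in s.
With the tool pointing down it reaches from about 0.425 to 0.875 m from the base axis. Payload 4.7 kg.
Tool frame: the origin (TCP) lies on the centre line of the jaws, within the pads' length; the fingertips stand ahead of it and the grasp point (between the pads) lies 2 mm behind it (nose_length is the z of the fingertips in the tool frame, in m); z points along the fingers, y is the line along which they close (so a half turn about z gives the same grasp; the last joint's range is limited). The gripper opens to 87 mm and grips with 3 to 60 N. Pads are 19 mm wide; open, the fingers measure 117 mm over their backs; the gripper's body (75 mm by 190 mm) begins 51 mm behind the grasp point.
Start: joints at [1.208, 0.321, -0.07, 1.45, 0.023, 1.371, -0.057], TCP at [0.239, -0.604, 0.24] pointing down, gripper open.
Joint ranges: [-2.86, 2.86], [-0.3, 2.09], [-1.38, 1.24], [0.06, 2.45], [-1.56, 4.7], [0.09, 2.05], [-2.69, 2.69]. Speed limits (rad/s): [2.57, 2.57, 3.14, 3.14, 3.14, 3.14, 3.14].

### API

Orientations are given as a rotation vector (axis times angle).
In Python, from bench import * gives the robot as it stands.
- The arm moves only by the tool send_rows, never from a script. Its arguments are lists of equal length, an entry for each row: "xyz": the shift along the tool's x, y, z in mm, a list of three; "dr": the turn, a rotation vector about the tool's x, y, z in rad, a list of three. A call has exactly 10 rows; each row is the pose to reach, as a shift and turn from the pose commanded when the call began, along the tool's axes at that moment; what a row does not reach only later rows make up. A row lasts 1/12 s, in which the tool goes at most 41.7 mm and 7.16 degrees, less where a joint would pass 70% of its speed; a pose out of reach is approached as far as the arm can. A call with a gripper value outside its range is refused whole. "jaw" is the finger opening in mm, from 0 to 87, set as the call begins (left out, the last holds). The fingers move at their own pace and stop on an object; "grip_force" is the grip in N (left out, the last holds). Time passes only in rows, so rows that repeat a pose let the fingers close, or fill a call up. It gives the time, the measured TCP pose, the force, the opening and the grip force at its end, in the units of the state.
- get_state(): the state, without advancing time (a new reading comes with each control period).
- get_image(name): name is "scene" or "top" or "wrist"; returns the picture (420x560x3 uint8, red, green, blue); there is no depth.
- calibration(name): a dict with "vfov" (degrees; the focal length in pixels is half the picture's height over the tangent of half this angle, whatever the lens; pixels are square), "cx", "cy" (the principal point, pixels), "k1" (the pictures are not rectified: a ray, as slopes to the right and down, at radius r is drawn at 1 + k1 r^2 times it, then the intrinsics apply), "rvec" (rotation vector, rad) and "tvec" (3), from world to camera coordinates, as OpenCV has them; the wrist camera has in their place "hand_eye" (4x4, takes a point from camera to tool coordinates, whose origin is the TCP and whose axes are the flange's). Camera axes: x right, y down, z forward; pixel columns grow to the right and rows downward; lengths in m; the calibration is good to about 2 mm. A picture is of the moment at which its call begins: read the wrist's pose just before it. calibration takes no time and is no camera call.
- close_job(): hands the job in; it is judged then, once.
The state is a dict: "time": time; "joint_positions": joint angles; "qd": joint speeds; "joint_torque": joint torques, N m; "position": TCP position; "tool_rot": TCP orientation; "ft_force": force on the tool from outside, world axes, zero at the start; "torque": the same for the moment, N m; "grip_width": opening from 0.0 (shut) to 1.0 (fully open); "grip_force": force on a finger pad.
Only numpy, scipy, OpenCV 4.12 (cv2) and the standard library are available. Lean on these libraries where they do the work, as an engineer would, in place of code of your own. Each camera call takes 0.05 s, during which the arm holds its last target. There are 200 camera calls.

### The job

Push the small square marble plinth along the plywood feed board, through the hanging flap, and all the way into the grey finishing tray; then draw the fingers back out so that the flap swings fully shut behind it. Slide it at a steady pace: do not lift, tip or fling it, and leave the round marble drum on the board and everything else where it stands.

Things in the scene. Friction and masses are not known exactly. Their poses are not given: they have to be found in the camera images.
- station: Pass-through fixed to the bench: plywood feed board (-x side, 220 mm long) and, level with it, a grey steel finishing tray (+x side, 200 mm long), both 280 mm wide, top surface flat at z = 20 mm. Origin: on the bench top below the flap line (x = 0), mid-width; x points from the board through the doorway into the tray (the pushing direction, roughly to the robot's left), z up. Board edge strips: 8 mm high at y = +-136 mm.
- doorway (a point): Centre of the doorway's sill (station x = y = 0, on the floor surface, axes as station). Opening 196 mm wide between steel posts 12 mm thick along x and 88 mm high, 71 mm clear under the 10 mm thick steel hinge bar, whose axis is 76 mm above this point. Nothing is above the bar. Fingers can follow the plinth past the flap line only by leaning forward (tips ahead, about 45 degrees) under the bar.
- tray (a point): Centre of the tray's floor, on its surface, 100 mm past the flap line, axes as station. Side walls (at y = +-138 mm) and back wall (98 mm further in x) stand 50 mm above the floor; open above.
- flap (a joint): Hinge angle of the dark sheet-steel flap (186 mm wide, 3 mm thick, lower edge 59 mm below the axis, 17 mm above the floor, 120 g, no latch or spring). 0 = hanging shut; grows as the lower edge swings towards the tray (+x), up to 1.45 rad; it cannot swing towards the feed board. It falls shut by its weight when unpropped. It rides on the plinth's top at 0.5 rad and clears it only when the rear side is over 30 mm past the flap line.
- plinth: The part to push: square white marble plinth (statuette base) 60 x 60 mm, 24 mm high, 170 to 340 g, standing loose on the feed board in line with one half of the doorway (centre 44 to 54 mm to the +y or -y side), 110 to 150 mm before the flap line, turned up to about 0.25 rad relative to the board. Origin: centre of its underside; x and y along its sides, z up.
- drum: Round white marble drum, 52 mm diameter, 30 mm high, loose on the feed board beside the plinth, in line with the other half of the doorway. To be left there. Origin: centre of its underside.
- baluster: Small turned marble piece, 40 mm wide, 70 mm high, standing loose on the bench to the right. Leave. Origin: centre of its underside.
- wedge: Wooden packing strip 60 x 20 x 16 mm lying along one edge of the feed board (115 mm to the +y side of its centre line). Leave. Origin: centre of its underside.
- mallet: Wooden mallet about 240 mm long, 70 mm high, lying on the bench to the left. Leave. Origin: under its middle.
- chisel: Steel flat chisel 185 mm long, 12 mm high, lying on the bench to the right. Leave. Origin: underside of the shank's middle.
- whetstone: Grey whetstone 150 x 50 x 25 mm on the bench to the right. Leave. Origin: centre of its underside.
- cup: White cup 72 mm wide, 85 mm high, on the bench to the left. Leave. Origin: centre of its underside.
Things that resemble listed ones, but are neither listed nor needed, are in the scene too. What is shaped like the drum but blue or turquoise is not meant.

How it is judged:
On the way, in this order (a step that is already met when the one before it is completed fails the run):
1. the plinth stands in the doorway with the flap pushed open (value of joint flap above 0.3 rad and x of plinth in the frame of station between -0.05 and 0.025 m), for 0.05 s.
2. the plinth is wholly past the flap line, in the tray (x of plinth in the frame of station between 0.045 and 0.19 m and y of plinth in the frame of station between -0.135 and 0.135 m), for 0.1 s.
At the end, for the whole second after the job is handed in: The plinth stands flat and at rest on the tray floor, wholly past the flap line (its centre more than 45 mm beyond it), the flap hangs shut (within 0.06 rad), and the drum still stands on the feed board (all of step 2 and value of joint flap below 0.06 rad and z of plinth in the frame of station below 0.026 m and angle between plinth's own z axis and vertical below 0.1 rad and linear speed of plinth below 0.02 m/s and x of drum in the frame of station below -0.05 m and angle between drum's own z axis and vertical below 0.2 rad); the robot touches nothing.
It fails at once if the plinth is lifted more than 20 mm (z of plinth in the frame of station above 0.04 m).
It fails at once if the plinth is tipped by more than 0.4 rad (angle between plinth's own z axis and vertical above 0.4 rad).
It fails at once if the plinth is flung (faster than 0.6 m/s) (linear speed of plinth above 0.6 m/s).
It fails at once if the round drum is moved more than 30 mm (distance of drum from where it was at the start of the episode above 0.03 m).
It fails at once if another bystander (turned piece, wedge, mallet, chisel, whetstone, cup) is moved more than 30 mm (distance of any of baluster, wedge, mallet, chisel, whetstone, cup from where it was at the start of the episode above 0.03 m).
It also fails if it takes over 38 s, if anything falls off the work surface, if the arm or the gripper's body presses on something with over 40 N, if the wrist force passes 120 N, or if a joint passes its speed limit or range.

## Working session

There is one attempt and no reset: what is moved stays moved. The work goes in short steps, Python scripts to look and compute and a tool call to move; the robot and the scene stay as the last step left them, time stands still between calls to the robot, and variables do not carry over. Pictures are saved under pics/ and viewed, at most 10 in all, crops included, and the job is handed in when it is done.

Besides the shell and the picture viewer there is one more tool, called after ">>>" by a JSON object that holds its "name" and its "arguments". send_rows: Moves the arm, as the interface text tells. Its arguments: {"type":"object","properties":{"xyz":{"type":"array"},"dr":{"type":"array"},"jaw":{"type":"number"},"grip_force":{"type":"number"}},"required":["xyz","dr"]}

```bash
mkdir -p pics; python3 - <<'E'
from bench import *
import cv2
for n in("scene","top"):
    cv2.imwrite(f"pics/{n}0.png",get_image(n)[:,:,::-1]); print(n,calibration(n))
s=get_state();print(s)
print(calibration("wrist"))
E
ls; python3 -c "
import bench;print([k for k in dir(bench) if k[0]!='_']);print(getattr(bench,'nose_length',None))"
```

```text
scene {'vfov': 50.07914241203035, 'cx': 275.15216249208424, 'cy': 218.51558995600692, 'k1': -0.026655520863825232, 'rvec': array([ 2.13816618,  1.40790676, -0.46525323]), 'tvec': array([-0.26870926, -0.39451878,  1.58875863])}
top {'vfov': 48.966255579946605, 'cx': 281.87609023414547, 'cy': 196.56147901733198, 'k1': -0.039012687104661666, 'rvec': array([ 2.14457862, -2.133158  ,  0.19188208]), 'tvec': array([0.01184235, 0.60971014, 1.50960189])}
{'time': 0.1, 'joint_positions': array([ 1.20810651,  0.32177756, -0.07007773,  1.45156177,  0.02259259,
        1.37083565, -0.05689953]), 'qd': array([ 0.00100132, -0.00346089,  0.00124617, -0.00360141, -0.00128075,
        0.00085998, -0.00103742]), 'joint_torque': array([ 1.01475653e-04, -4.92572021e+01, -4.05946244e-01, -3.13399494e+01,
       -6.44566328e-02,  3.94958979e-02,  6.88272530e-05]), 'position': array([ 0.23893509, -0.60397107,  0.23854779]), 'tool_rot': array([-3.08428575e+00, -5.88069872e-01,  6.66696113e-04]), 'ft_force': array([0.70077146, 0.30751529, 0.4357122 ]), 'torque': array([ 0.01039848,  0.00361161, -0.03347562]), 'grip_force': 0.0, 'grip_width': 0.9966228699462671}
{'vfov': 69.84322991807932, 'cx': 275.5362804497584, 'cy': 207.52734606714424, 'k1': -0.0684657473242488, 'hand_eye': array([[-1.54868408e-04, -9.54118226e-01, -2.99430103e-01,
         8.21128753e-02],
       [ 9.99999507e-01,  1.45829699e-04, -9.81888937e-04,
         6.98527764e-04],
       [ 9.80503933e-04, -2.99430107e-01,  9.54117734e-01,
        -1.44478615e-01],
       [ 0.00000000e+00,  0.00000000e+00,  0.00000000e+00,
         1.00000000e+00]])}
pics
['MotionError', 'calibration', 'close_job', 'get_image', 'get_state', 'nose_length']
0.017
```

View pics/scene0.png

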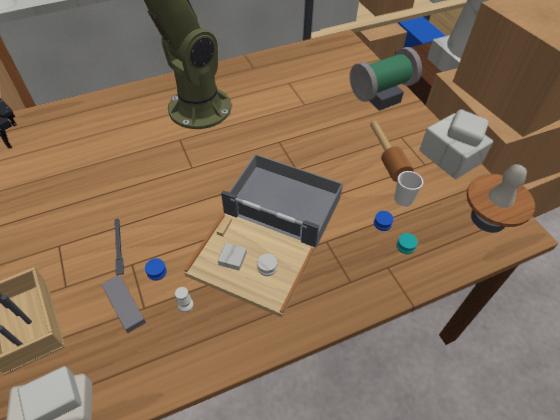

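View pics/top0.png

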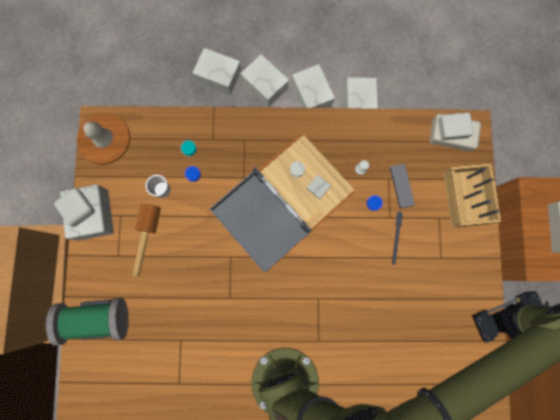

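Scene: the board is at top (305,180), with the tray at (262,220). Square plinth at top (318,186) / scene (232,257), drum at top (297,169) / scene (267,264). Possible mix-ups are the drum, the baluster at top (362,167), and the blue/turquoise discs at (192,174), (188,148) and (375,203). I choose the square white block and check it in a crop.

```bash
python3 - <<'E'
import cv2
a=cv2.imread("pics/top0.png")[130:280,200:365]
a=cv2.resize(a,None,fx=4,fy=4,interpolation=cv2.INTER_CUBIC)
cv2.imwrite("pics/topc.png",a)
b=cv2.imread("pics/scene0.png")[150:315,180:350]
cv2.imwrite("pics/scenec.png",cv2.resize(b,None,fx=3.6,fy=3.6,interpolation=cv2.INTER_CUBIC))
E
```

```text
(no output)
```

View pics/topc.png

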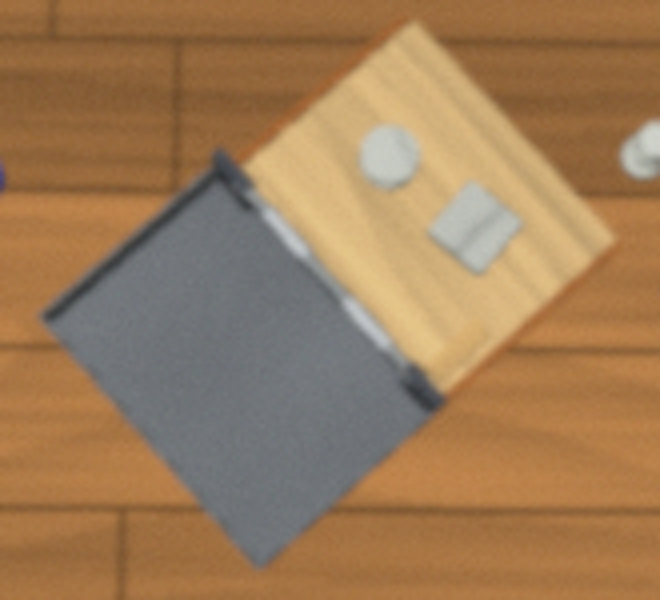

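View pics/scenec.png

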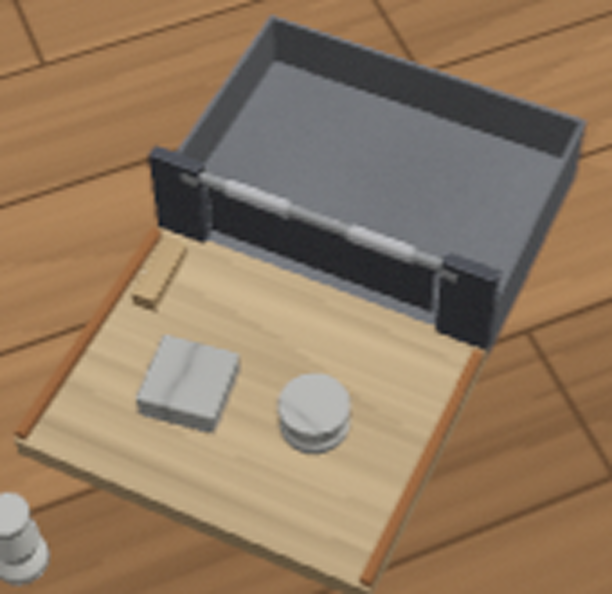

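```bash
cat > h.py <<'E'
import numpy as np, cv2
from bench import *
from scipy.optimize import least_squares
from scipy.spatial.transform import Rotation as R
def K(n):
    c=calibration(n); f=210/np.tan(np.radians(c['vfov']/2))
    return c,np.array([[f,0,c['cx']],[0,f,c['cy']],[0,0,1]]),np.array([c['k1'],0,0,0,0.])
def proj(n,P):
    c,k,d=K(n); return cv2.projectPoints(np.asarray(P,float).reshape(-1,1,3),c['rvec'],c['tvec'],k,d)[0][:,0]
def back(n,uv,z):
    c,k,d=K(n); r=cv2.undistortPoints(np.array(uv,float).reshape(-1,1,2),k,d)[:,0]
    M=R.from_rotvec(c['rvec']).as_matrix(); o=-M.T@c['tvec']
    w=np.c_[r,np.ones(len(r))]@M
    return o+w*((z-o[2])/w[:,2])[:,None]
def place(p,P):
    c,s=np.cos(p[2]),np.sin(p[2]); P=np.asarray(P,float)
    return np.c_[p[0]+c*P[:,0]-s*P[:,1],p[1]+s*P[:,0]+c*P[:,1],P[:,2]]
T=lambda l:np.array(l)/4+[200-.375,130-.375]
S=lambda l:np.array(l)/3.6+[180-.36,150-.36]
E
python3 - <<'E'
from h import *
obsT=T([(413,20),(618,238),(42,316),(262,568)]);mT=np.array([(-220,-140,20),(-220,140,20),(200,-140,70),(200,140,70)])/1e3
obsS=S([(20,437),(365,585),(275,18),(583,122)]);mS=np.array([(-220,140,28),(-220,-140,28),(200,140,70),(200,-140,70)])/1e3
f=lambda p:np.r_[(proj("top",place(p,mT))-obsT).ravel()*1.0,(proj("scene",place(p,mS))-obsS).ravel()]
r=least_squares(f,[.62,0,2.4]);p=r.x;print("station",p,np.round(r.fun,1))
np.save("st.npy",p)
def toS(w):
    w=np.atleast_2d(w);return place([0,0,-p[2]],w-[p[0],p[1],0])
for n,q in(("top",T([(472,182),(524,222),(480,273),(428,232)])),("scene",S([(170,337),(240,352),(215,419),(138,403)]))):
    w=toS(back(n,q,.044));c=w.mean(0);print(n,np.round(w*1e3),"c",np.round(c*1e3,1))
    e=[(w[(i+1)%4]-w[i]) for i in range(4)];print([round(float(np.degrees(np.arctan2(v[1],v[0]))%90),1) for v in e],[round(np.linalg.norm(v)*1e3) for v in e])
print("drum",toS(back("top",T([(389,155)]),.05)),toS(back("scene",S([(314,405)]),.05)))
s=get_state();Rm=R.from_rotvec(s['tool_rot']).as_matrix();print(Rm, toS(s['position']))
E
```

```text
station [0.59578645 0.01524186 2.30311086] [-1.1 -2.5  1.7  1.1 -1.1 -0.6 -0.5  0.1 -2.2 -0.6  1.2  0.5 -1.4 -1.2
  1.  -0.7]
top [[-152.   15.   44.]
 [-161.   70.   44.]
 [-103.   78.   44.]
 [ -94.   22.   44.]] c [-127.6   46.1   44. ]
[10.0, 7.4, 9.5, 7.2] [56, 59, 56, 58]
scene [[-107.   71.   44.]
 [ -97.   19.   44.]
 [-155.    9.   44.]
 [-167.   65.   44.]] c [-131.7   41.    44. ]
[10.6, 9.4, 11.5, 6.0] [53, 59, 57, 60]
drum [[-0.11306697 -0.04933223  0.05      ]] [[-0.11875005 -0.05125057  0.05      ]]
[[ 9.29843026e-01  3.67955694e-01 -7.43920905e-04]
 [ 3.67956435e-01 -9.29841595e-01  1.63428453e-03]
 [-9.03843021e-05 -1.79335856e-03 -9.99998388e-01]] [[-0.22187647  0.67936616  0.23854779]]
```

```bash
cat >> h.py <<'E'
p=np.load("st.npy")
def toS(w):
    w=np.atleast_2d(w);return place([0,0,-p[2]],w-[p[0],p[1],0])
def goalR(th,yaw=0):  # lean th (deg): tips ahead along station x; tool +x up/forward
    t=np.radians(th); z=np.array([np.sin(t),0,-np.cos(t)]); x=np.array([np.cos(t),0,np.sin(t)])
    return R.from_euler('z',p[2]+yaw)*R.from_matrix(np.c_[x,np.cross(z,x),z])
def tcp(tx,ty,tz,th): # tip centre in station (m, z above floor) -> world TCP
    g=goalR(th); return place(p,[[tx,ty,tz+.02]])[0]-g.as_matrix()[:,2]*nose_length
def rel(pos,g,base=None):
    s=get_state(); b=base or (s['position'],R.from_rotvec(s['tool_rot']))
    return np.round(b[1].inv().apply(pos-b[0])*1e3,1),np.round((b[1].inv()*g).as_rotvec(),3)
def rep():
    s=get_state();r=R.from_rotvec(s['tool_rot']);z=r.as_matrix()[:,2]
    tip=toS(s['position']+z*nose_length)[0]*1e3-[0,0,20]
    zs=place([0,0,-p[2]],[z])[0]
    print("t",round(s['time'],2),"tip",np.round(tip,1),"lean",round(np.degrees(np.arctan2(zs[0],-zs[2])),1),"zs",np.round(zs,3),"F",np.round(s['ft_force'],1),"w",round(s['grip_width'],3),"q",np.round(s['joint_positions'],2))
E
python3 - <<'E'
from h import *
rep()
print("baluster",toS(back("top",T([(655,150)]),.07))*1e3, toS(back("scene",S([(12,502)]),.07))*1e3)
print("bal px top",back("top",[(362,168)],.05))
print(rel(tcp(-.190,.048,.20,0),goalR(0)))
E
```

```text
t 0.1 tip [-221.8  679.4  201.5] lean 0.1 zs [ 0.002 -0.001 -1.   ] F [0.7 0.3 0.4] w 0.997 q [ 1.21  0.32 -0.07  1.45  0.02  1.37 -0.06]
baluster [[-281.18169226   99.94785689   70.        ]] [[-282.64851544   93.62757742   70.        ]]
bal px top [[ 0.71108153 -0.25970038  0.05      ]]
(array([ 580.8, -249.6,    1.9]), array([-1.000e-03, -2.000e-03, -1.926e+00]))
```

>>> {"name": "send_rows", "arguments": {"xyz": [[29, -12.5, 0], [58, -25, 0], [87, -37.5, 0], [116, -50, 0], [145, -62.5, 0], [174, -75, 0], [203, -87.5, 0], [232, -100, 0], [261, -112.5, 0], [290, -125, 0]], "dr": [[0, 0, -0.096], [0, 0, -0.192], [0, 0, -0.289], [0, 0, -0.385], [0, 0, -0.481], [0, 0, -0.577], [0, 0, -0.673], [0, 0, -0.77], [0, 0, -0.866], [0, 0, -0.963]], "jaw": 26}}

```text
time: 0.93
position: [0.4635, -0.3801, 0.2392]
tool_rot: [-2.458, -1.956, 0.0]
ft_force: [1.4, -0.6, -0.1]
grip_width: 0.344
grip_force: 0.0
```

```bash
python3 - <<'E'
from h import *
rep();print(rel(tcp(-.190,.048,.20,0),goalR(0)))
E
```

```text
t 0.93 tip [-205.5  362.8  202.2] lean 0.0 zs [ 0.001  0.    -1.   ] F [ 1.4 -0.6 -0.1] w 0.344 q [ 0.95  0.23 -0.36  1.57  0.08  1.35  0.35]
(array([266.5, 168.2,   2.1]), array([-0.001, -0.   , -0.959]))
```

>>> {"name": "send_rows", "arguments": {"xyz": [[27, 17, 0], [54, 34, 0], [80, 51, 0], [107, 67, 0], [133, 84, 0], [160, 101, 0], [187, 118, 0], [213, 135, 0], [240, 151, 0], [266, 168, 0]], "dr": [[0, 0, -0.096], [0, 0, -0.192], [0, 0, -0.288], [0, 0, -0.384], [0, 0, -0.48], [0, 0, -0.575], [0, 0, -0.671], [0, 0, -0.767], [0, 0, -0.863], [0, 0, -0.959]]}}

```text
time: 1.77
position: [0.6878, -0.1598, 0.2389]
tool_rot: [-1.278, -2.869, 0.0]
ft_force: [0.7, -0.0, -0.5]
grip_width: 0.301
grip_force: 0.0
```

>>> {"name": "send_rows", "arguments": {"xyz": [[0, 0, 0], [0, 0, 0], [0, 0, 0], [0, 0, 0], [0, 0, 0], [0, 0, 0], [0, 0, 0], [0, 0, 0], [0, 0, 0], [0, 0, 0]], "dr": [[0, 0, 0], [0, 0, 0], [0, 0, 0], [0, 0, 0], [0, 0, 0], [0, 0, 0], [0, 0, 0], [0, 0, 0], [0, 0, 0], [0, 0, 0]]}}

```text
time: 2.6
position: [0.6872, -0.1611, 0.2396]
tool_rot: [1.285, 2.867, -0.0]
ft_force: [0.8, 0.0, -0.3]
grip_width: 0.303
grip_force: 0.0
```

```bash
python3 - <<'E'
from h import *
rep();cv2.imwrite("pics/w1.png",get_image("wrist")[:,:,::-1])
E
```

```text
t 2.6 tip [-192.2   49.9  202.6] lean -0.0 zs [-0.  0. -1.] F [ 0.8  0.  -0.3] w 0.303 q [ 0.59  0.5  -0.59  1.27  0.28  1.44  0.75]
```

View pics/w1.png

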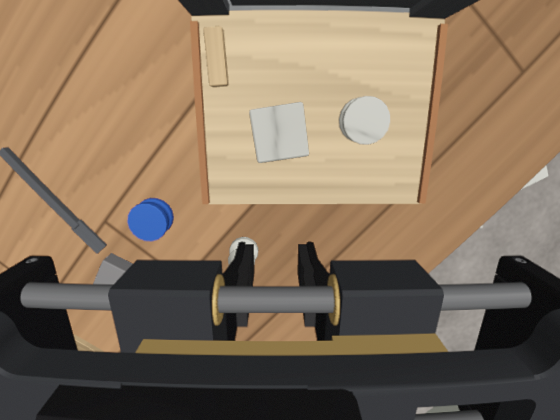

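Wrist view: plinth top corners are (250,107), (303,102), (309,157), (257,162), and the drum top is at (366,120). The board's near corners are (204,203) and (425,203), and the baluster at (244,245) is close behind the fingers.

```bash
python3 - <<'E'
from h import *
s=get_state();c,k,d=K("wrist");H=c['hand_eye'];Rt=R.from_rotvec(s['tool_rot']).as_matrix()
def bw(uv,z):
    r=cv2.undistortPoints(np.array(uv,float).reshape(-1,1,2),k,d)[:,0]
    w=np.c_[r,np.ones(len(r))]@(Rt@H[:3,:3]).T;o=s['position']+Rt@H[:3,3]
    return o+w*((z-o[2])/w[:,2])[:,None]
b=toS(bw([(204,203),(425,203)],.02));print("board",np.round(b*1e3,1))
l=toS(bw([(206,200),(193,24),(422,200),(445,26)],.028));print("strips",np.round(l*1e3,1))
w=toS(bw([(250,107),(303,102),(309,157),(257,162)],.044));print(np.round(w*1e3,1),"c",np.round(w.mean(0)*1e3,1))
print([round(float(np.degrees(np.arctan2(*(w[(i+1)%4]-w[i])[1::-1])))%90,1) for i in range(4)])
print("drum",toS(bw([(366,120)],.05))*1e3)
E
```

```text
board [[-217.6  141.3   20. ]
 [-218.8 -141.5   20. ]]
strips [[-211.3  136.5   28. ]
 [ -15.2  138.1   28. ]
 [-212.5 -132.9   28. ]
 [ -14.8 -135.2   28. ]]
[[-102.5   77.7   44. ]
 [ -97.6   20.5   44. ]
 [-156.9   12.6   44. ]
 [-162.3   71.4   44. ]] c [-129.8   45.6   44. ]
[4.9, 7.6, 5.3, 6.0]
drum [[-116.06783155  -47.42361972   50.        ]]
```

>>> {"name": "send_rows", "arguments": {"xyz": [[2, 1, 18], [4, 2, 36], [6, 3, 54], [8, 4, 72], [10, 4, 90], [12, 4, 108], [12, 4, 126], [12, 4, 144], [12, 4, 160], [12, 4, 170]], "dr": [[0, 0, 0], [0, 0, 0], [0, 0, 0], [0, 0, 0], [0, 0, 0], [0, 0, 0], [0, 0, 0], [0, 0, 0], [0, 0, 0], [0, 0, 0]]}}

```text
time: 3.48
position: [0.6812, -0.1493, 0.0674]
tool_rot: [-1.284, -2.865, 0.001]
ft_force: [-0.8, -0.3, -0.6]
grip_width: 0.298
grip_force: 0.0
```

```bash
python3 - <<'E'
from h import *
rep()
E
```

```text
t 3.48 tip [-179.4   46.5   30.4] lean 0.1 zs [ 0.002  0.002 -1.   ] F [-0.8 -0.3 -0.6] w 0.298 q [ 0.58  0.61 -0.56  1.48  0.34  1.15  0.69]
```

>>> {"name": "send_rows", "arguments": {"xyz": [[0, 0, 5], [0, 0, 10], [0, 0, 15], [0, 0, 19], [0, 0, 21], [0, 0, 21], [0, 0, 21], [0, 0, 21], [0, 0, 21], [0, 0, 21]], "dr": [[0, 0, 0], [0, 0, 0], [0, 0, 0], [0, 0, 0], [0, 0, 0], [0, 0, 0], [0, 0, 0], [0, 0, 0], [0, 0, 0], [0, 0, 0]]}}

```text
time: 4.32
position: [0.6824, -0.1495, 0.0489]
tool_rot: [1.285, 2.866, -0.0]
ft_force: [-0.1, 0.0, -0.0]
grip_width: 0.3
grip_force: 0.0
```

```bash
cat >> h.py <<'E'
def plan(way,ty,off=(0,0,0)):
    # way: 10 (tip x, tip z, lean) in mm/deg; off = commanded-measured tip (station mm)
    s=get_state();b=(s['position']+R.from_euler('z',p[2]).apply(np.array(off)/1e3),R.from_rotvec(s['tool_rot']))
    X,D=[],[]
    for x,z,th in way:
        a,r=rel(tcp(x/1e3,ty/1e3,z/1e3,th),goalR(th),b);X.append(a.tolist());D.append(r.tolist())
    print(X);print(D)
E
python3 - <<'E'
from h import *
rep()
plan([(-180+5.5*i,9.5,2.0*i) for i in range(1,11)],46)
E
```

```text
t 4.32 tip [-180.4   45.7   11.9] lean -0.0 zs [-0.001 -0.    -1.   ] F [-0.1  0.  -0. ] w 0.3 q [ 0.57  0.63 -0.55  1.5   0.35  1.12  0.68]
[[5.3, -0.3, 2.4], [10.2, -0.4, 2.4], [15.1, -0.4, 2.5], [20.0, -0.4, 2.5], [24.9, -0.4, 2.6], [29.9, -0.4, 2.7], [34.8, -0.5, 2.9], [39.7, -0.5, 3.0], [44.6, -0.5, 3.2], [49.6, -0.5, 3.4]]
[[0.0, 0.035, -0.004], [0.0, 0.07, -0.004], [0.0, 0.105, -0.004], [0.0, 0.14, -0.004], [0.001, 0.175, -0.004], [0.001, 0.21, -0.004], [0.001, 0.245, -0.004], [0.001, 0.28, -0.004], [0.001, 0.315, -0.004], [0.001, 0.35, -0.004]]
```

>>> {"name": "send_rows", "arguments": {"xyz": [[5, 0, 0.5], [10, 0, 1], [15, 0, 1.5], [20, 0, 2], [25, 0, 2], [30, 0, 2.3], [35, 0, 2.5], [40, 0, 2.8], [44.5, 0, 3], [49.5, 0, 3]], "dr": [[0, 0.035, 0], [0, 0.07, 0], [0, 0.105, 0], [0, 0.14, 0], [0, 0.175, 0], [0, 0.21, 0], [0, 0.245, 0], [0, 0.28, 0], [0, 0.315, 0], [0, 0.35, 0]]}}

```text
time: 5.15
position: [0.6496, -0.1133, 0.0455]
tool_rot: [-1.153, -2.569, -0.204]
ft_force: [0.5, -0.2, -0.1]
grip_width: 0.298
grip_force: 0.6
```

```bash
python3 - <<'E'
from h import *
rep()
plan([(-125+6*i,10,20+2.0*i) for i in range(1,11)],46)
E
```

```text
t 5.15 tip [-125.8   45.9    9.5] lean 20.0 zs [ 0.343 -0.002 -0.939] F [ 0.5 -0.2 -0.1] w 0.298 q [ 0.62  0.78 -0.6   1.33  0.18  1.41  0.78]
[[5.9, -0.1, 1.9], [11.0, -0.2, 4.0], [16.0, -0.2, 6.1], [21.1, -0.2, 8.2], [26.1, -0.3, 10.4], [31.2, -0.3, 12.5], [36.2, -0.3, 14.7], [41.3, -0.3, 16.9], [46.4, -0.4, 19.1], [51.4, -0.4, 21.4]]
[[0.002, 0.034, -0.005], [0.002, 0.069, -0.005], [0.002, 0.104, -0.005], [0.002, 0.139, -0.005], [0.002, 0.174, -0.005], [0.002, 0.209, -0.005], [0.002, 0.244, -0.005], [0.002, 0.278, -0.004], [0.002, 0.313, -0.004], [0.003, 0.348, -0.004]]
```

>>> {"name": "send_rows", "arguments": {"xyz": [[5, 0, 2], [10.5, 0, 4], [16, 0, 6], [21, 0, 8], [26, 0, 10.4], [31, 0, 12.5], [36, 0, 14.7], [41, 0, 17], [46.5, 0, 19], [51.5, 0, 21.4]], "dr": [[0, 0.035, 0], [0, 0.07, 0], [0, 0.105, 0], [0, 0.14, 0], [0, 0.175, 0], [0, 0.21, 0], [0, 0.245, 0], [0, 0.28, 0], [0, 0.315, 0], [0, 0.35, 0]]}}

```text
time: 5.98
position: [0.612, -0.0705, 0.0431]
tool_rot: [-1.012, -2.258, -0.371]
ft_force: [0.5, -0.8, -1.1]
grip_width: 0.297
grip_force: 0.6
```

```bash
python3 - <<'E'
from h import *
rep()
cv2.imwrite("pics/s2.png",cv2.resize(get_image("scene")[130:330,150:370,::-1],None,fx=2.7,fy=2.7,interpolation=cv2.INTER_CUBIC))
plan([(-65+5*i,10,40+.4*i) for i in range(1,11)],46)
E
```

```text
t 5.98 tip [-63.6  45.3  10.1] lean 40.3 zs [ 0.647 -0.003 -0.763] F [ 0.5 -0.8 -1.1] w 0.297 q [ 0.63  0.94 -0.63  1.21  0.04  1.65  0.8 ]
[[2.8, -0.2, 1.0], [6.5, -0.2, 4.2], [10.2, -0.2, 7.5], [13.9, -0.2, 10.7], [17.6, -0.2, 14.0], [21.3, -0.3, 17.2], [24.9, -0.3, 20.5], [28.6, -0.3, 23.7], [32.3, -0.3, 27.0], [36.0, -0.4, 30.2]]
[[0.002, -0.002, -0.004], [0.002, 0.005, -0.004], [0.002, 0.012, -0.004], [0.002, 0.019, -0.004], [0.002, 0.026, -0.004], [0.002, 0.033, -0.004], [0.002, 0.04, -0.004], [0.002, 0.047, -0.004], [0.002, 0.054, -0.004], [0.002, 0.061, -0.004]]
```

View pics/s2.png

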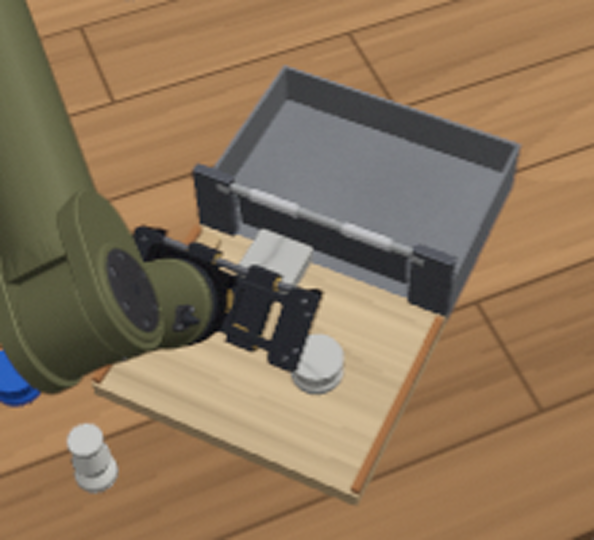

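Plinth at (275,255) is square and about to touch the flap. The drum at (318,360) stands clear under the hand, so I continue.

>>> {"name": "send_rows", "arguments": {"xyz": [[3.5, 0, 3], [7.2, 0, 6], [11, 0, 9], [14.5, 0, 12.2], [18, 0, 15.3], [21.8, 0, 18.4], [25.4, 0, 21.5], [29, 0, 24.5], [32.6, 0, 27.5], [36, 0, 30.2]], "dr": [[0, 0.006, 0], [0, 0.012, 0], [0, 0.018, 0], [0, 0.024, 0], [0, 0.03, 0], [0, 0.036, 0], [0, 0.042, 0], [0, 0.048, 0], [0, 0.054, 0], [0, 0.06, 0]]}}

```text
time: 6.87
position: [0.5806, -0.0354, 0.0432]
tool_rot: [-0.989, -2.207, -0.395]
ft_force: [1.4, 0.0, -1.7]
grip_width: 0.297
grip_force: 0.7
```

```bash
python3 - <<'E'
from h import *
rep()
plan([(-15+2.2*i,10,44+.8*i) for i in range(1,11)],46)
E
```

```text
t 6.87 tip [-15.8  45.1  10.9] lean 43.6 zs [ 0.689 -0.003 -0.724] F [ 1.4  0.  -1.7] w 0.297 q [ 0.65  0.92 -0.66  1.3  -0.    1.62  0.79]
[[1.2, -0.8, 2.7], [2.5, -0.8, 4.2], [3.9, -0.9, 5.8], [5.3, -0.9, 7.3], [6.6, -0.9, 8.8], [8.0, -0.9, 10.4], [9.3, -0.9, 11.9], [10.7, -0.9, 13.4], [12.0, -0.9, 15.0], [13.4, -0.9, 16.5]]
[[0.003, 0.021, -0.003], [0.003, 0.035, -0.003], [0.003, 0.049, -0.003], [0.003, 0.063, -0.003], [0.003, 0.077, -0.003], [0.003, 0.091, -0.003], [0.003, 0.105, -0.003], [0.003, 0.119, -0.003], [0.003, 0.133, -0.003], [0.003, 0.147, -0.003]]
```

>>> {"name": "send_rows", "arguments": {"xyz": [[1.3, 0, 1.8], [2.6, 0, 3.4], [4, 0, 5], [5.3, 0, 6.6], [6.7, 0, 8.3], [8, 0, 10], [9.4, 0, 11.6], [10.7, 0, 13.3], [12, 0, 15], [13.4, 0, 16.5]], "dr": [[0, 0.015, 0], [0, 0.03, 0], [0, 0.045, 0], [0, 0.06, 0], [0, 0.074, 0], [0, 0.089, 0], [0, 0.104, 0], [0, 0.118, 0], [0, 0.133, 0], [0, 0.147, 0]]}}

```text
time: 7.7
position: [0.5668, -0.0199, 0.0404]
tool_rot: [-0.93, -2.074, -0.454]
ft_force: [1.7, -1.9, 0.5]
grip_width: 0.3
grip_force: 1.3
```

```bash
python3 - <<'E'
from h import *
rep()
cv2.imwrite("pics/s3.png",cv2.resize(get_image("scene")[130:330,150:370,::-1],None,fx=2.7,fy=2.7,interpolation=cv2.INTER_CUBIC))
plan([(7+2.4*i,10,52+.1*i) for i in range(1,11)],46)
E
```

```text
t 7.7 tip [ 6.7 45.  10. ] lean 52.1 zs [ 0.789 -0.003 -0.615] F [ 1.7 -1.9  0.5] w 0.3 q [ 0.65  1.   -0.66  1.27 -0.06  1.71  0.79]
[[1.8, -0.8, 1.6], [3.3, -0.8, 3.5], [4.7, -0.8, 5.4], [6.2, -0.8, 7.2], [7.6, -0.8, 9.1], [9.1, -0.8, 11.0], [10.5, -0.9, 12.9], [12.0, -0.9, 14.8], [13.4, -0.9, 16.7], [14.8, -0.9, 18.6]]
[[0.003, -0.001, -0.003], [0.003, 0.001, -0.003], [0.003, 0.003, -0.003], [0.003, 0.005, -0.003], [0.003, 0.006, -0.003], [0.003, 0.008, -0.003], [0.003, 0.01, -0.003], [0.003, 0.012, -0.003], [0.003, 0.013, -0.003], [0.003, 0.015, -0.003]]
```

View pics/s3.png

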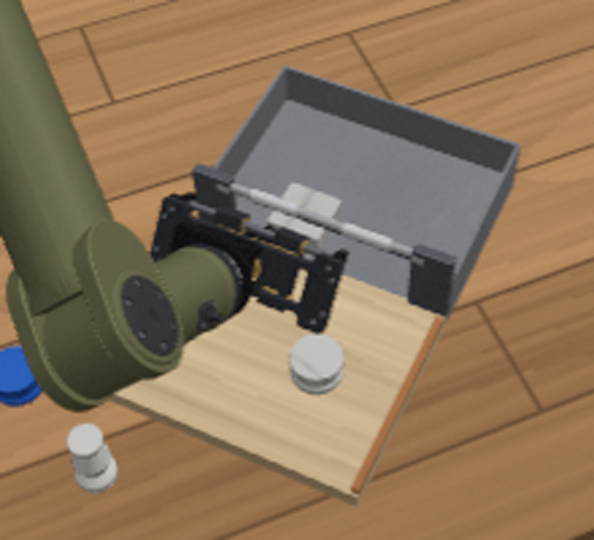

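The plinth at (305,210) is past the bar with the flap riding on it, and the drum hasn't moved. This is the final stretch.

```bash
python3 - <<'E'
from h import *
plan([(7+2.3*i,10+.15*i,52+.3*i) for i in range(1,11)],45)
E
```

```text
[[1.8, 0.2, 1.4], [3.3, 0.2, 3.1], [4.7, 0.2, 4.8], [6.2, 0.2, 6.6], [7.6, 0.2, 8.3], [9.1, 0.2, 10.0], [10.5, 0.1, 11.8], [11.9, 0.1, 13.5], [13.4, 0.1, 15.2], [14.8, 0.1, 16.9]]
[[0.003, 0.003, -0.003], [0.003, 0.008, -0.003], [0.003, 0.013, -0.003], [0.003, 0.019, -0.003], [0.003, 0.024, -0.003], [0.003, 0.029, -0.003], [0.003, 0.034, -0.003], [0.003, 0.039, -0.003], [0.003, 0.045, -0.003], [0.003, 0.05, -0.003]]
```

>>> {"name": "send_rows", "arguments": {"xyz": [[1.5, 0, 1.7], [3, 0, 3.4], [4.5, 0, 5.1], [6, 0, 6.8], [7.5, 0, 8.5], [9, 0, 10.2], [10.5, 0, 11.8], [12, 0, 13.5], [13.4, 0, 15.2], [14.8, 0, 17]], "dr": [[0, 0.005, 0], [0, 0.01, 0], [0, 0.015, 0], [0, 0.02, 0], [0, 0.025, 0], [0, 0.03, 0], [0, 0.035, 0], [0, 0.04, 0], [0, 0.045, 0], [0, 0.05, 0]]}}

```text
time: 8.58
position: [0.5518, -0.0031, 0.0417]
tool_rot: [-0.91, -2.03, -0.472]
ft_force: [0.5, -1.7, -1.7]
grip_width: 0.299
grip_force: 0.7
```

```bash
python3 - <<'E'
from h import *
rep()
cv2.imwrite("pics/s4.png",cv2.resize(get_image("scene")[150:250,200:350,::-1],None,fx=5,fy=5,interpolation=cv2.INTER_CUBIC))
E
```

```text
t 8.58 tip [29.6 44.9 11.9] lean 54.8 zs [ 0.818 -0.003 -0.576] F [ 0.5 -1.7 -1.7] w 0.299 q [ 0.66  1.   -0.67  1.3  -0.08  1.71  0.78]
```

View pics/s4.png

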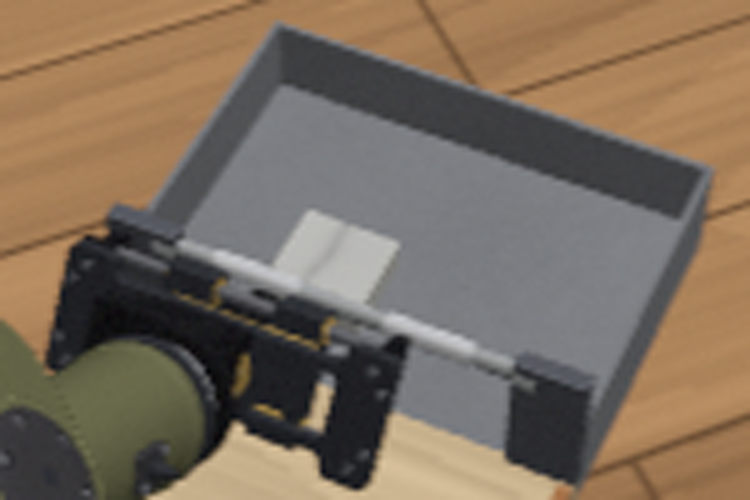

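The plinth's far top corners are at crop (318,210) and (400,243). I work out how far in it is.

```bash
python3 - <<'E'
from h import *
q=np.array([(316,209),(401,243)])/5+[200-.4,150-.4]
print(toS(back("scene",q,.044))*1e3)
q=S([(170,337),(240,352)]);print("bias at start (true about -100)",toS(back("scene",q,.044))*1e3)
plan([(29+.5*i,11.5,55) for i in range(1,11)],45)
E
```

```text
[[94.92777182 62.81503479 44.        ]
 [92.40366949  7.85723254 44.        ]]
bias at start (true about -100) [[-107.22519835   71.21555243   44.        ]
 [ -97.34522924   18.63889776   44.        ]]
[[-0.6, 0.0, -0.3], [-0.3, 0.0, 0.1], [-0.0, 0.0, 0.5], [0.2, 0.0, 0.9], [0.5, 0.0, 1.3], [0.8, 0.0, 1.8], [1.1, -0.0, 2.2], [1.4, -0.0, 2.6], [1.7, -0.0, 3.0], [2.0, -0.0, 3.4]]
[[0.003, 0.002, -0.002], [0.003, 0.002, -0.002], [0.003, 0.002, -0.002], [0.003, 0.002, -0.002], [0.003, 0.002, -0.002], [0.003, 0.002, -0.002], [0.003, 0.002, -0.002], [0.003, 0.002, -0.002], [0.003, 0.002, -0.002], [0.003, 0.002, -0.002]]
```

>>> {"name": "send_rows", "arguments": {"xyz": [[0.5, 0, 0.7], [1, 0, 1.4], [1.5, 0, 2.1], [1.9, 0, 2.8], [1.9, 0, 2.8], [1, 0, -1], [0, 0, -6], [0, 0, -12], [0, 0, -18], [0, 0, -24]], "dr": [[0, 0.006, 0], [0, 0.013, 0], [0, 0.02, 0], [0, 0.026, 0], [0, 0.026, 0], [0, 0.02, 0], [0, 0.01, 0], [0, 0, 0], [0, 0, 0], [0, 0, 0]]}}

```text
time: 9.47
position: [0.5656, -0.0182, 0.0565]
tool_rot: [-0.91, -2.031, -0.472]
ft_force: [0.1, -0.6, 0.3]
grip_width: 0.301
grip_force: 0.1
```

```bash
python3 - <<'E'
from h import *
rep()
E
```

```text
t 9.47 tip [ 9.2 44.7 26.7] lean 54.8 zs [ 0.817 -0.004 -0.577] F [ 0.1 -0.6  0.3] w 0.301 q [ 0.66  1.01 -0.67  1.25 -0.08  1.76  0.78]
```

>>> {"name": "send_rows", "arguments": {"xyz": [[0, 0, -8], [0, 0, -16], [0, 0, -24], [0, 0, -32], [0, 0, -41], [0, 0, -50], [0, 0, -60], [0, 0, -70], [0, 0, -80], [0, 0, -90]], "dr": [[0, 0, 0], [0, 0, 0], [0, 0, 0], [0, 0, 0], [0, 0, 0], [0, 0, 0], [0, 0, 0], [0, 0, 0], [0, 0, 0], [0, 0, 0]]}}

```text
time: 10.3
position: [0.6145, -0.0734, 0.1078]
tool_rot: [-0.91, -2.03, -0.472]
ft_force: [-0.3, -0.1, -0.6]
grip_width: 0.297
grip_force: 0.0
```

>>> {"name": "send_rows", "arguments": {"xyz": [[0, 0, -8], [0, 0, -16], [0, 0, -20], [0, 0, -20], [0, 0, -20], [0, 0, -20], [0, 0, -20], [0, 0, -20], [0, 0, -20], [0, 0, -20]], "dr": [[0, 0, 0], [0, 0, 0], [0, 0, 0], [0, 0, 0], [0, 0, 0], [0, 0, 0], [0, 0, 0], [0, 0, 0], [0, 0, 0], [0, 0, 0]]}}

```text
time: 11.13
position: [0.6247, -0.0849, 0.1188]
tool_rot: [-0.91, -2.03, -0.472]
ft_force: [-0.4, -1.0, -0.4]
grip_width: 0.297
grip_force: 0.0
```

```bash
python3 - <<'E'
from h import *
rep()
cv2.imwrite("pics/s5.png",cv2.resize(get_image("scene")[130:330,150:370,::-1],None,fx=2.7,fy=2.7,interpolation=cv2.INTER_CUBIC))
E
```

```text
t 11.13 tip [-79.9  45.4  89. ] lean 54.8 zs [ 0.818 -0.003 -0.576] F [-0.4 -1.  -0.4] w 0.297 q [ 0.61  1.08 -0.65  0.93 -0.08  1.99  0.76]
```

View pics/s5.png

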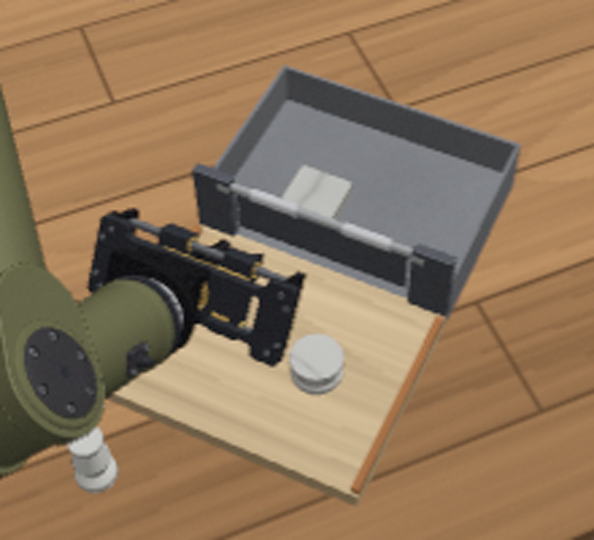

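The flap hangs shut as at the start (dark panel at (320,245)), the plinth is in the tray at (318,190), and the drum and baluster are unmoved. One quick pixel comparison of the flap, then I hand in.

```bash
python3 - <<'E'
from h import *
a=cv2.imread("pics/scene0.png").astype(int);b=get_image("scene")[:,:,::-1].astype(int)
d=np.abs(a-b).mean(2);ds=d[214:240,250:305]
print("flap diff mean/max",ds.mean(),ds.max())
if ds.mean()<6: print(close_job())
E
```

```text
flap diff mean/max 16.849883449883446 154.0
```

```bash
python3 - <<'E'
from h import *
a=cv2.imread("pics/scene0.png").astype(int);b=get_image("scene")[:,:,::-1].astype(int)
d=np.abs(a-b).mean(2)
print(d[208:240:2,250:306:3].astype(int))
E
```

```text
[[  4   4  10  10  11  29  65  68  22   8  11   9  10   9   9  11   9  10
    9]
 [  4   4   3   8   8  10  10  37   7   9   9   9  10  11   9   9  10  10
    8]
 [  4   5   4   7   5   3   7   9  12  10   9   7   9   9  10   9  10  10
    9]
 [  5   6   4   2   4   5   4   6   8  11  11  12  10   9  10   8  11   9
   10]
 [  5   5   3   4   6   4   3   3   5   9  10  12  11  10   8   9   9   9
    9]
 [ 29   5   2   7   4   6   1   3   4   5   5  10  11  10  11  11  10   9
    9]
 [  8  10   7   3   7   4   3   4   8   4   4   5   6  10  12  11  10   8
   10]
 [ 10  10  10  10  43   3   2   5   5   3   3   4   5   8   7   9  11  10
    7]
 [ 11  11  11  10   9  16   3   6   4   2   5   4   3   2   7   4   4   7
    3]
 [ 11  11  11  10  11  11   9  10   5   4   4   1   2   5   5   3   2   7
    9]
 [ 11  12  11  12  11  11  11   9   9  13   4   5   4   2   4   6   4   8
    6]
 [ 28  11  11   4  11  10  11  11  11  10   8  35   4   6   5   3   7   3
    4]
 [ 97  64  18 134 121  10  10  11  11  11   8   8   9   8   2   3   4   9
    4]
 [136 123 145 149  45  11  11  11  10  10  11  10  11   8   8  20   4   7
    4]
 [137 141 124 129  39  11  11  11  11  11  11  10  11  10  11   9  32   9
    3]
 [137 109 137 127  10  11  11  10  10  10  12  11  11  11  11  10  12   5
    7]]
```

```bash
python3 - <<'E'
from h import *
a=cv2.imread("pics/scene0.png").mean(2);b=get_image("scene").astype(float).mean(2)
for c in (262,270,283,290,298): 
    print(c,a[212:242,c].astype(int).tolist());print("   ",b[212:242,c].astype(int).tolist())
E
```

```text
262 [41, 41, 42, 42, 41, 40, 41, 42, 40, 41, 57, 122, 123, 122, 163, 167, 166, 168, 161, 161, 163, 163, 168, 173, 175, 176, 176, 173, 171, 171]
    [45, 46, 44, 46, 44, 44, 45, 41, 45, 46, 99, 131, 133, 132, 175, 180, 177, 180, 172, 85, 39, 92, 121, 132, 149, 169, 186, 185, 182, 181]
270 [117, 86, 45, 43, 42, 41, 42, 42, 40, 39, 40, 42, 39, 55, 118, 120, 119, 155, 167, 165, 166, 164, 164, 160, 162, 167, 171, 176, 178, 175]
    [126, 94, 50, 46, 45, 45, 45, 45, 45, 44, 44, 46, 45, 97, 128, 130, 128, 165, 178, 175, 178, 176, 175, 173, 172, 177, 183, 186, 188, 187]
283 [120, 119, 163, 184, 175, 143, 115, 64, 40, 39, 40, 38, 40, 41, 40, 40, 40, 39, 60, 117, 117, 118, 161, 164, 163, 165, 168, 164, 159, 159]
    [130, 129, 174, 196, 186, 153, 124, 72, 46, 44, 44, 45, 43, 45, 44, 43, 46, 42, 94, 127, 126, 126, 172, 175, 174, 176, 180, 175, 169, 170]
290 [118, 118, 117, 118, 131, 187, 183, 163, 128, 107, 49, 44, 40, 43, 42, 38, 41, 38, 38, 40, 41, 88, 116, 116, 124, 163, 162, 161, 165, 168]
    [129, 128, 127, 128, 141, 198, 195, 176, 138, 117, 52, 42, 45, 46, 44, 44, 45, 45, 45, 44, 44, 120, 125, 125, 135, 173, 173, 173, 176, 180]
298 [119, 120, 119, 120, 121, 119, 119, 119, 138, 150, 128, 95, 55, 41, 42, 39, 41, 40, 38, 39, 41, 41, 39, 42, 89, 115, 116, 126, 161, 160]
    [129, 130, 129, 131, 131, 129, 130, 128, 150, 162, 139, 105, 60, 46, 44, 42, 45, 44, 45, 42, 44, 45, 44, 44, 121, 127, 127, 136, 171, 171]
```

>>> {"name": "send_rows", "arguments": {"xyz": [[0, 0, 0], [0, 0, -2], [0, 0, -5], [0, 0, -8], [0, 0, -10], [0, 0, -10], [0, 0, -10], [0, 0, -10], [0, 0, -10], [0, 0, -10]], "dr": [[0, 0, 0], [0, 0, 0], [0, 0, 0], [0, 0, 0], [0, 0, 0], [0, 0, 0], [0, 0, 0], [0, 0, 0], [0, 0, 0], [0, 0, 0]]}}

```text
time: 12.17
position: [0.6302, -0.091, 0.1245]
tool_rot: [-0.91, -2.03, -0.472]
ft_force: [-0.5, -0.5, 0.0]
grip_width: 0.299
grip_force: 0.0
```

```bash
python3 - <<'E'
from h import *
b=get_image("scene").astype(float).mean(2)
for c,r in ((262,222),(270,225),(283,230),(290,233),(298,236)): print(c,b[r-1:r+2,c].round())
th=np.array([0,.03,.06,.1]);P=[[.059*np.sin(t),-.03,.096-.059*np.cos(t)] for t in th]
print(proj("scene",place(p,P)))
E
```

```text
262 [ 46. 100. 131.]
270 [ 46.  99. 129.]
283 [ 44.  94. 126.]
290 [ 44. 119. 127.]
298 [ 46. 122. 127.]
[[278.46602763 228.01925246]
 [278.73390522 227.53684525]
 [279.00135872 227.0442202 ]
 [279.35693909 226.37220694]]
```

The flap is at rest about 0.02 rad from its starting angle, well under 0.06, so I hand in.

```bash
python3 -c "
from bench import *
print(close_job())"
```

```text
the job is handed in; nothing more can be done
None
```

I handed the job in at about 12 s. The plinth lies flat in the tray, its centre about 65 mm past the flap line; the flap hangs at about 0.02 rad, the drum is still on the board, and no bystander looked disturbed in the last picture, though I measured only the flap and the hand-in returned no verdict.

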